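# Weigh a part-used reel of wire on the studio's kitchen balance

### The arm

A 6-joint arm with a two-finger parallel gripper is mounted at the origin on the work surface. World frame = base frame: x ahead of the robot, y to its left, z up, the work surface at z = 0. Lengths are in m, angles in degrees, forces in N, time in s.
With the tool pointing down it reaches from about 0.375 to 0.9 m from the base axis. Payload 3.1 kg.
Tool frame: the origin (TCP) lies midway between the tips of the shut fingers; the grasp point (between the pads) lies 19 mm behind it; z points along the fingers, y is the direction in which the jaws open and shut (so a half turn about z gives the same grasp; the last joint's range is limited). The gripper opens to 87 mm and grips with 3 to 60 N. Pads are 19 mm wide; open, the fingers measure 117 mm over their backs; the gripper's body (75 mm by 190 mm) begins 51 mm behind the grasp point.
Start: joints at [-86.431, 30.224, 82.088, -0, 67.689, -10.227], TCP at [0.149, -0.607, 0.223] pointing down, gripper open.
Joint ranges: [-176.69, 176.69], [-43.24, 126.21], [12.49, 139.97], [-82, 262], [0, 151.66], [-163.58, 163.58]. Speed limits (degrees/s): [159.86, 159.86, 180, 180, 180, 180].

### API

Orientations are given as a 3x3 rotation matrix whose columns are the frame's x, y, z axes.
In Python, from rig import bot gives the robot as it stands.
- The arm moves only by the tool carry_out, never from a script. Its arguments are lists of equal length, an entry for each row: "grip": the gripper's target within -1 to 1 (fully open at 1, half-way at 0, shut at -1); "slide": the shift along the tool's x, y, z in mm, a list of three; "twist": the turn, a rotation vector about the tool's x, y, z in rad, a list of three. In form: {"grip": [grip, ...], "slide": [[dx, dy, dz], ...], "twist": [[wx, wy, wz], ...]}. A call has 1 to 12 rows; each row shifts and turns the pose as measured when the row begins, along the tool's axes as they then stand; what a row does not reach is not made up. A row lasts 1/10 s, in which the tool goes at most 50 mm and 8.59 degrees, less where a joint would pass 70% of its speed; a pose out of reach is approached as far as the arm can. A call is refused whole if a number of a shift passes 50 or a number of a turn 0.15, either way. A call with a gripper value outside its range is refused whole. The fingers move at their own pace and stop on an object; the grip force is fixed at half the most. Time passes only in rows, so rows that do not move let the fingers close. It gives the time, the measured TCP pose, the force and the opening at its end, in the units of the state.
- bot.read_state(): the state, without advancing time (a new reading comes with each control period).
- bot.capture(name): name is "scene" or "top"; returns a dict with "color" (400x640x3 uint8, red, green, blue), "depth" (400x640 float32, m along the optical axis (not along the pixel's ray), 0 where there is no reading), "fx", "fy", "cx", "cy" (pixels), "position" and "rotation" of the camera in the world. Camera axes: x right, y up, looking along -z (the intrinsics and any distortion apply to the point x, -y, -z); pixel columns grow to the right and rows downward; lengths in m; the calibration is good to about 2 mm. A picture is of the moment at which its call begins.
- bot.hand_in(): hands the job in, once; it reports no verdict.
The state is a dict: "time_s": time; "joint_positions": joint angles; "qvel": joint speeds; "tau": joint torques, N m; "position": TCP position; "tcp_rot": TCP orientation; "force": force on the tool from outside, world axes, zero at the start; "moment": the same for the moment, N m; "opening": opening from 0.0 (shut) to 1.0 (fully open).
Only numpy, scipy, OpenCV 4.12 (cv2) and the standard library are available. Lean on these libraries where they do the work, as an engineer would, in place of code of your own. Each camera call takes 0.05 s, during which the arm holds its last target.

### The job

Weigh the part-used reel of wire: slide it up off its spindle, stand it flat in the round dish of the balance, then load brass weights onto the square plate until the beam levels, with the pointer between the two short marks either side of the middle line. Weights you do not need stay on, or go back to, their wooden board. Do not disturb the can, the lens or the roll of tape.

Things in the scene. Friction and masses are not known exactly. Their poses are not given: they have to be found in the camera images.
- reel: reel of steel wire, 46 mm high, 22 mm bore: grey plastic flanges 62 mm in diameter, 5 mm thick, top and bottom, wire wound to 54 mm diameter between them. How much is left is unknown: it weighs 190 to 280 g. Origin: centre of its underside, z along its axis. It starts on either spindle of the stand, resting on the stand's base; the spindle rises 29 mm above its top
- stand: dark steel reel stand fixed to the table: base plate 230 x 100 mm, 12 mm thick, with two upright steel spindles 12 mm in diameter and 75 mm tall (tops 87 mm over the table) at x = -58 and +58 mm of its frame. Origin: centre of its underside, x along its length
- balance: two-pan kitchen balance, fixed; iron base 100 x 270 mm. Origin: centre of its underside; y along the beam, z up. Pans 105 mm from the middle: square weight plate at +y, round dish at -y. They stay level as the beam tilts; where a load stands on a pan does not matter. The white scale plate behind the pointer is 64 mm wide along y, at x = -22 mm, its top 195 mm over the table
- beam (a joint): tilt of the balance beam in rad: 0 level, positive when the weight plate is up and the dish is down (the reel is heavier), negative when the weights are heavier. It tilts about 0.034 rad for every 10 g of difference up to its stops at +0.20 and -0.20, and takes about a second to settle
- pointer_tip (a point): tip of the dark pointer on the beam, 93 mm above the beam's pivot; it stands at the middle line of the white scale plate when the beam is level, and swings about 4 mm to either side, to the two short marks beside it, at a tilt of 0.043 rad
- plate_top (a point): centre of the upper face of the flat square steel weight plate, 120 x 120 mm, no rim, its sides along the axes of the balance; 132 mm over the table when level, 111 to 153 mm as the beam tilts; axes as the balance's, z up
- dish_floor (a point): centre of the inner floor of the round steel dish, the pan for goods: flat floor about 100 mm across, rim 136 mm across and 10 mm above the floor; 132 mm over the table when level, 111 to 153 mm as the beam tilts; z up
- board: dark wooden weight board fixed to the table, 200 x 90 mm, 20 mm high, with five round felt pads in a row along x, 36 mm apart, on which the five weights stand at the start. Origin: centre of its underside, x along its length
- can: bystander: air-duster spray can standing on the table, 52 mm in diameter, 188 mm high; origin at the centre of its underside
- lens: bystander: black camera lens standing on its mount on the table, 73 mm in diameter, 104 mm high; origin at the centre of its underside
- tape_roll: bystander: roll of black tape, 60 mm in diameter, 24 mm high, on the other spindle of the stand; origin at the centre of its underside
- weight_200: plain brass knob weight, 31 mm diameter, body 26 mm high, 40 mm high with its knob; 200 g. Cylindrical body with a narrower knob on top; origin: centre of its underside, z up
- weight_100: plain brass knob weight, 24 mm diameter, body 22 mm high, 33 mm high with its knob; 100 g. Cylindrical body with a narrower knob on top; origin: centre of its underside, z up
- weight_50: plain brass knob weight, 19 mm diameter, body 18 mm high, 27 mm high with its knob; 50 g. Cylindrical body with a narrower knob on top; origin: centre of its underside, z up
- weight_20a: plain brass knob weight, 14 mm diameter, body 12 mm high, 20 mm high with its knob; 20 g. Cylindrical body with a narrower knob on top; origin: centre of its underside, z up
- weight_20b: plain brass knob weight, identical to weight_20a: 14 mm diameter, body 12 mm high, 20 mm high with its knob; 20 g. Cylindrical body with a narrower knob on top; origin: centre of its underside, z up

How it is judged (in metres and radians):
On the way:
1. the reel is off its spindle and stands flat in the round dish, let go (horizontal distance between reel and dish_floor below 0.03 m and z of reel in the frame of dish_floor between -0.006 and 0.008 m and angle between reel's own z axis and vertical below 0.1 rad and contact force between reel and the fingers below 0.05 N), for 0.2 s.
At the end, for the whole second after the job is handed in: the reel stands flat in the round dish, within 30 mm of its centre; the beam is level to within 0.045 rad (about 13 g) and still; each of the five weights is either on the square plate or on the wooden board (horizontal distance between reel and dish_floor below 0.03 m and z of reel in the frame of dish_floor between -0.006 and 0.008 m and angle between reel's own z axis and vertical below 0.1 rad and value of joint beam between -0.045 and 0.045 rad and velocity of joint beam between -0.05 and 0.05 rad/s and linear speed of reel below 0.03 m/s and ((x of weight_200 in the frame of plate_top between -0.06 and 0.06 m and y of weight_200 in the frame of plate_top between -0.06 and 0.06 m and z of weight_200 in the frame of plate_top between -0.006 and 0.022 m) or (x of weight_200 in the frame of board between -0.1 and 0.1 m and y of weight_200 in the frame of board between -0.045 and 0.045 m and z of weight_200 in the frame of board between 0.014 and 0.042 m)) and ((x of weight_100 in the frame of plate_top between -0.06 and 0.06 m and y of weight_100 in the frame of plate_top between -0.06 and 0.06 m and z of weight_100 in the frame of plate_top between -0.006 and 0.022 m) or (x of weight_100 in the frame of board between -0.1 and 0.1 m and y of weight_100 in the frame of board between -0.045 and 0.045 m and z of weight_100 in the frame of board between 0.014 and 0.042 m)) and ((x of weight_50 in the frame of plate_top between -0.06 and 0.06 m and y of weight_50 in the frame of plate_top between -0.06 and 0.06 m and z of weight_50 in the frame of plate_top between -0.006 and 0.022 m) or (x of weight_50 in the frame of board between -0.1 and 0.1 m and y of weight_50 in the frame of board between -0.045 and 0.045 m and z of weight_50 in the frame of board between 0.014 and 0.042 m)) and ((x of weight_20a in the frame of plate_top between -0.06 and 0.06 m and y of weight_20a in the frame of plate_top between -0.06 and 0.06 m and z of weight_20a in the frame of plate_top between -0.006 and 0.022 m) or (x of weight_20a in the frame of board between -0.1 and 0.1 m and y of weight_20a in the frame of board between -0.045 and 0.045 m and z of weight_20a in the frame of board between 0.014 and 0.042 m)) and ((x of weight_20b in the frame of plate_top between -0.06 and 0.06 m and y of weight_20b in the frame of plate_top between -0.06 and 0.06 m and z of weight_20b in the frame of plate_top between -0.006 and 0.022 m) or (x of weight_20b in the frame of board between -0.1 and 0.1 m and y of weight_20b in the frame of board between -0.045 and 0.045 m and z of weight_20b in the frame of board between 0.014 and 0.042 m))); the robot touches nothing.
It fails at once if the spray can was moved by more than 20 mm (distance of can from where it was at the start of the episode above 0.02 m).
It fails at once if the lens was moved by more than 20 mm (distance of lens from where it was at the start of the episode above 0.02 m).
It fails at once if the roll of tape was moved by more than 20 mm (distance of tape_roll from where it was at the start of the episode above 0.02 m).
It also fails if it takes over 72 s, if anything falls off the work surface, if the arm or the gripper's body presses on something with over 40 N, if the wrist force passes 120 N, or if a joint passes its speed limit or range.

## Working session

There is one attempt and no reset: what is moved stays moved. The work goes in short steps, Python scripts to look and compute and a tool call to move; the robot and the scene stay as the last step left them, time stands still between calls to the robot, and variables do not carry over. Pictures are saved under pics/ and viewed, and the job is handed in when it is done.

Besides the shell and the picture viewer there is one more tool, called as a command line: name --argument value ..., lists and objects as JSON in quotes. carry_out: Moves the arm, as the interface text tells. Its arguments: {"type":"object","properties":{"grip":{"type":"array"},"slide":{"type":"array"},"twist":{"type":"array"}},"required":["grip","slide","twist"]}

```bash
mkdir -p pics; cat > h.py <<'E'
import numpy as np,cv2
from rig import bot
def snap(n,tag):
    c=bot.capture(n); cv2.imwrite(f'pics/{tag}.png',c['color'][:,:,::-1]); np.savez(f'{tag}.npz',**c); return c
def ray(c,u,v):
    d=np.array([(u-c['cx'])/c['fx'],-(v-c['cy'])/c['fy'],-1.0]); return np.array(c['position']),np.array(c['rotation'])@d
def onz(c,u,v,z):
    p,d=ray(c,u,v); return p+d*(z-p[2])/d[2]
def cloud(c):
    v,u=np.mgrid[0:400,0:640]; D=c['depth']
    P=np.stack([(u-c['cx'])/c['fx']*D,-(v-c['cy'])/c['fy']*D,-D],-1)
    return P@np.array(c['rotation']).T+np.array(c['position'])
def proj(c,X):
    q=np.array(c['rotation']).T@(np.array(X)-np.array(c['position'])); return c['cx']+c['fx']*q[0]/-q[2], c['cy']-c['fy']*q[1]/-q[2]
E
python3 - <<'E'
from h import *
for n in('scene','top'):
    c=snap(n,n+'0'); print(n,c['position'],np.round(c['rotation'],3).tolist(),c['fx'],c['cx'],c['cy'],[k for k in c])
s=bot.read_state();print(s)
E
```

```text
scene [1.08389604 0.86037277 0.77703089] [[-0.865, -0.244, 0.439], [0.501, -0.458, 0.734], [0.022, 0.855, 0.518]] 404.5873910069134 321.33561828438127 203.41122381083827 ['color', 'depth', 'fx', 'fy', 'cx', 'cy', 'position', 'rotation']
top [0.48198341 0.01039826 1.64569393] [[0.029, 0.998, -0.061], [-0.999, 0.03, 0.013], [0.015, 0.06, 0.998]] 517.6501631726051 324.3248766869497 206.38764411703715 ['color', 'depth', 'fx', 'fy', 'cx', 'cy', 'position', 'rotation']
{'time_s': 0.1, 'joint_positions': array([-8.64308098e+01,  3.02735179e+01,  8.21491350e+01,  1.05727893e-03,
        6.76891460e+01, -1.02249500e+01]), 'qvel': array([ 0.07507386, -0.04251604, -0.11961904, -0.04471136, -0.07338411,
        0.05679497]), 'tau': array([ 1.25724919e-04, -4.40984881e+01, -1.77150822e+01,  6.34252816e-02,
        5.34327643e-02, -4.76688001e-05]), 'position': array([ 0.14903837, -0.60629312,  0.22167029]), 'tcp_rot': array([[ 9.71160364e-01,  2.38427215e-01, -1.04434898e-04],
       [ 2.38426962e-01, -9.71158477e-01,  1.94853683e-03],
       [ 3.63161374e-04, -1.91724183e-03, -9.99998096e-01]]), 'force': array([-0.61182745, -0.87435764,  0.33507446]), 'moment': array([0.00955132, 0.00294831, 0.00750242]), 'opening': 0.9961254943029346}
```

View pics/scene0.png

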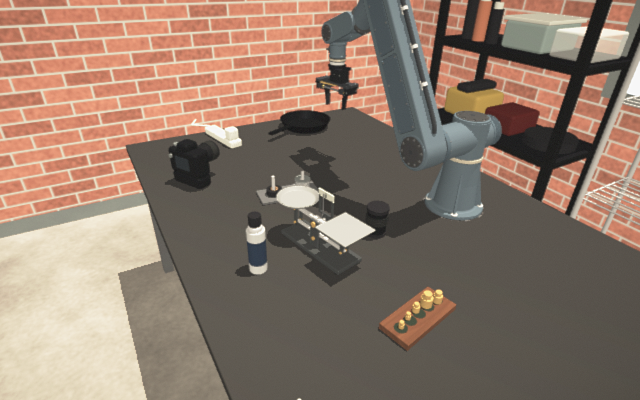

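View pics/top0.png

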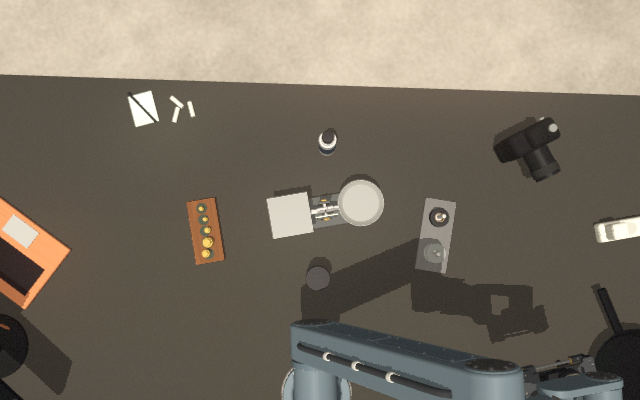

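The scene shows the stand (270,190), balance (320,230) with the can (257,245) and lens (377,215) beside it, and the board (418,317). The top view has the reel in shadow near (434,252), tape near (438,216), plate (290,215), dish (361,203) and weights at (200–208, 208–255).

```bash
python3 - <<'E'
import cv2
a=cv2.imread('pics/top0.png')
b=cv2.resize(a[185:285,170:250],None,fx=5,fy=5,interpolation=cv2.INTER_CUBIC)
c=cv2.resize(a[185:285,400:475],None,fx=5,fy=5,interpolation=cv2.INTER_CUBIC)
c=cv2.convertScaleAbs(c,alpha=1.6)
cv2.imwrite('pics/z1.png',cv2.hconcat([b,c]))
b=cv2.resize(a[160:290,260:400],None,fx=4,fy=4,interpolation=cv2.INTER_CUBIC)
cv2.imwrite('pics/z2.png',b)
E
```

```text
(no output)
```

View pics/z1.png

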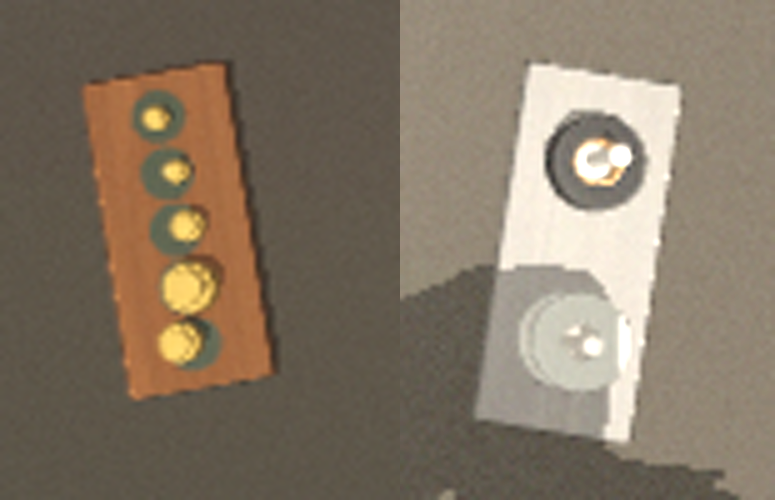

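View pics/z2.png

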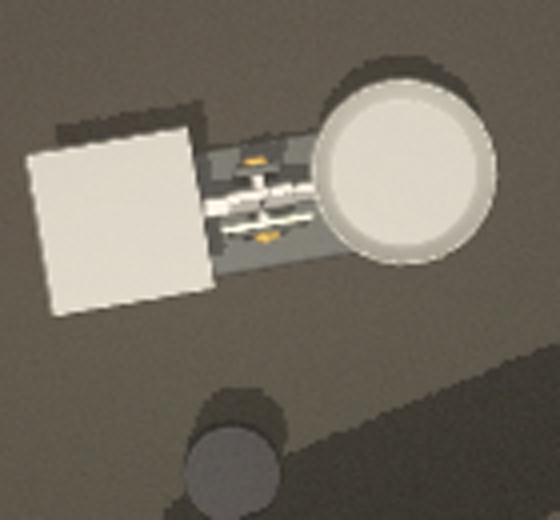

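```bash
python3 - <<'E'
from h import *
c=dict(np.load('top0.npz')); P=cloud(c); hsv=cv2.cvtColor(c['color'],cv2.COLOR_RGB2HSV)
sub=np.zeros((400,640),np.uint8)
def cents(m,z=None,amin=12):
    n,l,st,ce=cv2.connectedComponentsWithStats(m.astype(np.uint8))
    for i in range(1,n):
        if st[i,4]<amin: continue
        zz=np.percentile(P[...,2][l==i],[50,95]); q=onz(c,*ce[i],zz[0])
        print(st[i].tolist(),ce[i].round(1),'z',zz.round(3),'xyz@zmed',q.round(4))
r=np.zeros((400,640),bool); r[190:272,180:230]=1
print('weights');cents(r&(hsv[...,0]>19)&(hsv[...,0]<32)&(hsv[...,1]>80)&(hsv[...,2]>140))
print('weights by height')
cents(r&(P[...,2]>0.030),amin=5)
print('brown');m=r&(P[...,2]>0.012);cents(m)
b=cv2.minAreaRect(np.argwhere(m)[:,::-1].astype(np.float32)); print(b,onz(c,*b[0],.02))
r[:]=0;r[160:290,260:400]=1
m=r&(P[...,2]>0.1)&(hsv[...,1]<80)
k=m.astype(np.uint8)
for a,n in(((260,312),'plate'),((332,390),'dish')):
    mm=np.zeros_like(k); mm[:,a[0]:a[1]]=k[:,a[0]:a[1]]; mm=cv2.morphologyEx(mm,cv2.MORPH_OPEN,np.ones((7,7),np.uint8)); print(n);cents(mm>0)
    b=cv2.minAreaRect(np.argwhere(mm)[:,::-1].astype(np.float32));print(b)
    bp=cv2.boxPoints(b); zz=np.median(P[...,2][mm>0]); print([onz(c,*p,zz)[:2].round(4).tolist() for p in bp])
r[:]=0;r[190:280,410:465]=1
for z0,z1 in((.03,.046),(.046,.066),(.07,.1)):
    print(z0);cents(r&(P[...,2]>z0)&(P[...,2]<z1),amin=3)
for u,v in((434,253),(424,254),(433,216),(438,217),(319,275),(328,140),(318,200)):print(u,v,P[v,u].round(4))
m=r&(P[...,2]>.006);b=cv2.minAreaRect(np.argwhere(m)[:,::-1].astype(np.float32));print(b,[onz(c,*p,.012)[:2].round(4).tolist() for p in cv2.boxPoints(b)])
E
```

```text
weights
[198, 206, 6, 5, 22] [200.5 208.3] z [0.033 0.041] xyz@zmed [0.5629 0.3745 0.033 ]
[202, 217, 6, 5, 20] [204.5 218.9] z [0.034 0.041] xyz@zmed [0.5302 0.3606 0.0337]
[204, 227, 7, 6, 33] [206.6 229.6] z [0.04  0.049] xyz@zmed [0.4971 0.3512 0.0399]
[202, 238, 11, 10, 86] [206.8 242.2] z [0.052 0.063] xyz@zmed [0.4585 0.3463 0.0524]
[202, 250, 8, 8, 49] [205.6 253.2] z [0.046 0.054] xyz@zmed [0.4247 0.3501 0.0463]
weights by height
[199, 207, 4, 4, 12] [200.6 208.2] z [0.036 0.763] xyz@zmed [0.5628 0.3735 0.0362]
[203, 217, 4, 5, 15] [204.5 218.9] z [0.036 0.041] xyz@zmed [0.5303 0.36   0.0358]
[205, 227, 6, 6, 30] [207.4 229.6] z [0.041 0.049] xyz@zmed [0.4971 0.3486 0.0415]
[203, 237, 11, 11, 89] [207.6 242.3] z [0.054 0.065] xyz@zmed [0.4584 0.3436 0.0542]
[202, 250, 9, 8, 51] [205.8 253.2] z [0.045 0.054] xyz@zmed [0.4248 0.3496 0.0453]
brown
[187, 197, 38, 68, 1789] [205.2 231. ] z [0.02  0.048] xyz@zmed [0.4928 0.3597 0.0197]
((204.23046875, 233.67308044433594), (73.25678253173828, 45.40685272216797), 89.157470703125) [0.48444102 0.36237264 0.02      ]
plate
[268, 193, 4
[... 887 characters left out ...]
531]
[426, 243, 20, 21, 272] [435.5 252.9] z [0.057 0.063] xyz@zmed [ 0.4463 -0.355   0.0573]
[434, 252, 2, 4, 5] [434.6 253.4] z [0.055 0.063] xyz@zmed [ 0.4446 -0.3527  0.0552]
0.07
[441, 214, 5, 4, 16] [443.2 215.7] z [0.082 0.089] xyz@zmed [ 0.5599 -0.3708  0.0824]
[436, 252, 5, 4, 16] [437.6 253.6] z [0.084 0.09 ] xyz@zmed [ 0.4449 -0.3551  0.0844]
434 253 [ 0.4457 -0.3514  0.0528]
424 254 [ 0.4408 -0.3286  0.0145]
433 216 [ 0.56   -0.349   0.0416]
438 217 [ 0.5577 -0.3664  0.034 ]
319 275 [0.3721 0.0005 0.1024]
328 140 [ 0.7604 -0.0132  0.187 ]
318 200 [0.6012 0.0101 0.0126]
((437.0, 234.5), (89.0, 54.0), 90.0) [[0.6419, -0.281], [0.6472, -0.4531], [0.3659, -0.4567], [0.3612, -0.2864]]
```

carry_out --grip '[1,1,1,1,1,1,1,1,1]' --slide '[[43.5,-21.7,0],[43.5,-21.7,0],[43.5,-21.7,0],[43.5,-21.7,0],[43.5,-21.7,0],[43.5,-21.7,0],[43.5,-21.7,0],[43.5,-21.7,0],[0,0,0]]' --twist '[[0,0,0],[0,0,0],[0,0,0],[0,0,0],[0,0,0],[0,0,0],[0,0,0],[0,0,0],[0,0,0]]'

```text
time_s: 1.0
position: [0.4527, -0.3485, 0.2172]
tcp_rot: [[0.973, 0.231, -0.002], [0.231, -0.973, 0.005], [-0.001, -0.006, -1.0]]
force: [-0.5, 0.3, -0.1]
opening: 1.001
```

```bash
cat >> h.py <<'E'
def go(x,y,z):
    s=bot.read_state(); d=np.array(s['tcp_rot']).T@(np.array([x,y,z])-s['position'])*1000
    print('t',s['time_s'],'pos',np.round(s['position'],4),'f',np.round(s['force'],1),'open',round(s['opening'],3),'| tool d',d.round(1))
E
python3 -c "
from h import *
go(.4455,-.355,.036)
print(bot.read_state()['tcp_rot'].round(3))"
```

```text
t 1.0 pos [ 0.4527 -0.3485  0.2172] f [-0.5  0.3 -0.1] open 1.001 | tool d [ -8.3   5.7 181.2]
[[ 0.973  0.231 -0.002]
 [ 0.231 -0.973  0.005]
 [-0.001 -0.006 -1.   ]]
```

carry_out --grip '[1,1,1,1]' --slide '[[-8.3,5.7,30],[0,0,40],[0,0,25],[0,0,0]]' --twist '[[0,0,0],[0,0,0],[0,0,0],[0,0,0]]'

```text
time_s: 1.4
position: [0.4471, -0.3558, 0.1204]
tcp_rot: [[0.971, 0.237, -0.001], [0.237, -0.971, 0.001], [-0.001, -0.002, -1.0]]
force: [0.6, 0.2, 0.8]
opening: 0.998
```

```bash
python3 -c "
from h import *
c=snap('scene','s1');snap('top','t1')
a=c['color'][:,:,::-1]
cv2.imwrite('pics/s1z.png',cv2.resize(a[120:220,230:360],None,fx=6,fy=6,interpolation=2))
go(.4455,-.355,.036)"
```

```text
t 1.5 pos [ 0.4487 -0.3576  0.1233] f [-0.5 -0.   0.3] open 1.0 | tool d [-2.7 -3.6 87.3]
```

View pics/s1z.png

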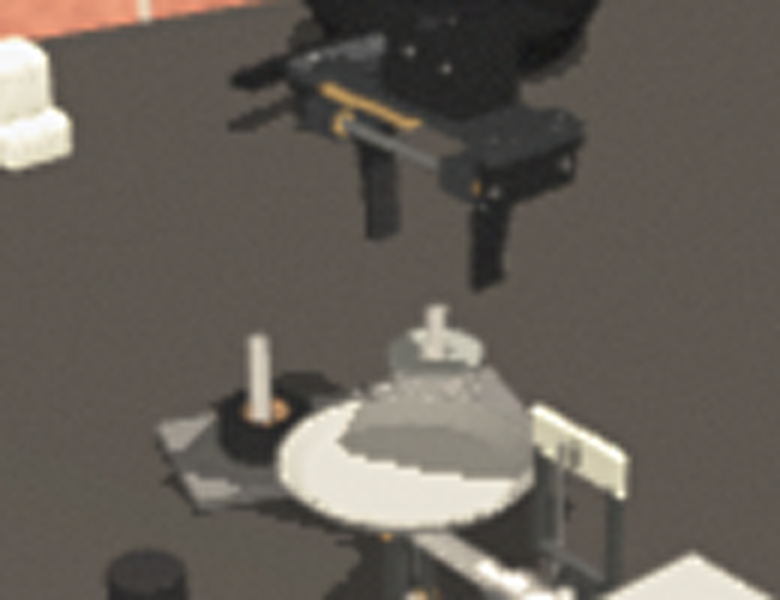

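The open fingers sit above the reel (zoom 437,340), one on each side of its spindle; descending.

carry_out --grip '[1,1,1,1,1]' --slide '[[-2.5,-3.5,30],[0,0,30],[0,0,15],[0,0,8],[0,0,0]]' --twist '[[0,0,0],[0,0,0],[0,0,0],[0,0,0],[0,0,0]]'

```text
time_s: 2.0
position: [0.4506, -0.3638, 0.0473]
tcp_rot: [[0.972, 0.235, 0.016], [0.235, -0.972, -0.019], [0.011, 0.023, -1.0]]
force: [-0.3, 0.9, -0.2]
opening: 1.0
```

```bash
python3 -c "
from h import *
c=snap('top','t2')
a=c['color'][:,:,::-1]
cv2.imwrite('pics/t2z.png',cv2.convertScaleAbs(cv2.resize(a[180:290,380:490],None,fx=5,fy=5,interpolation=2),alpha=1.6))
go(.4455,-.355,.036)"
```

```text
t 2.05 pos [ 0.451  -0.3642  0.048 ] f [ 0.4 -0.3 -0.4] open 1.0 | tool d [ -3.4 -10.6  11.7]
```

View pics/t2z.png

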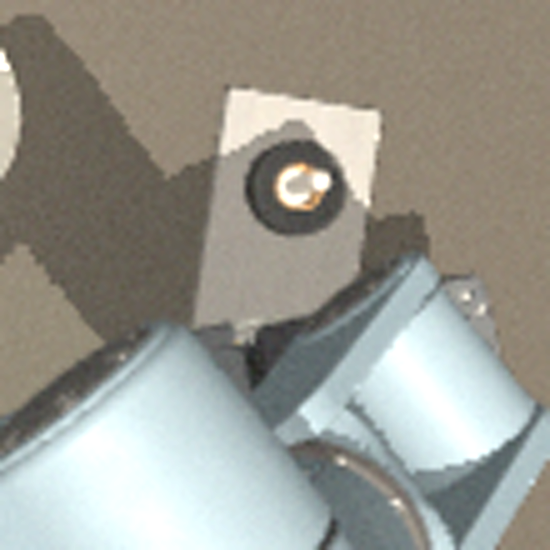

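carry_out --grip '[1,1,1]' --slide '[[-3.4,-10.6,3],[0,0,7],[0,0,0]]' --twist '[[0.022,-0.011,0],[0,0,0],[0,0,0]]'

```text
time_s: 2.35
position: [0.4463, -0.3559, 0.0404]
tcp_rot: [[0.972, 0.235, 0.004], [0.235, -0.972, -0.005], [0.003, 0.006, -1.0]]
force: [-0.8, 0.7, -0.3]
opening: 1.0
```

```bash
cat >> h.py <<'E'
_go=go
def go(x,y,z):
    _go(x,y,z); R=np.array(bot.read_state()['tcp_rot']); t=np.deg2rad(0)
    a=R.T@np.array([0,0,-1]); yaw=np.arctan2(R[1,0],R[0,0])
    print('   fix twist',(-a[1]).round(3),a[0].round(3),'yaw',round(np.degrees(yaw),1))
E
python3 -c "
from h import *
go(.4455,-.355,.036)"
```

```text
t 2.35 pos [ 0.4463 -0.3559  0.0404] f [-0.8  0.7 -0.3] open 1.0 | tool d [-0.6 -1.1  4.4]
   fix twist 0.006 -0.003 yaw 13.6
```

carry_out --grip '[1,-1,-1,-1,-1,-1,-1,-1]' --slide '[[-0.6,-1.1,4],[0,0,0],[0,0,0],[0,0,0],[0,0,0],[0,0,0],[0,0,0],[0,0,0]]' --twist '[[0.006,-0.003,0],[0,0,0],[0,0,0],[0,0,0],[0,0,0],[0,0,0],[0,0,0],[0,0,0]]'

```text
time_s: 3.15
position: [0.4457, -0.3548, 0.0366]
tcp_rot: [[0.972, 0.236, -0.0], [0.236, -0.972, 0.0], [-0.0, -0.0, -1.0]]
force: [0.2, -0.2, -0.3]
opening: 0.696
```

```bash
python3 -c "
from h import *
go(.4455,-.355,.036)"
```

```text
t 3.15 pos [ 0.4457 -0.3548  0.0366] f [ 0.2 -0.2 -0.3] open 0.696 | tool d [-0.3  0.2  0.6]
   fix twist -0.0 0.0 yaw 13.6
```

carry_out --grip '[-1,-1,-1,-1,-1,-1,-1]' --slide '[[0,0,-10],[0,0,-20],[0,0,-25],[0,0,-25],[0,0,-25],[0,0,-25],[0,0,0]]' --twist '[[0,0,0],[0,0,0],[0,0,0],[0,0,0],[0,0,0],[0,0,0],[0,0,0]]'

```text
time_s: 3.85
position: [0.4442, -0.3534, 0.1716]
tcp_rot: [[0.972, 0.235, -0.004], [0.235, -0.972, 0.005], [-0.003, -0.005, -1.0]]
force: [0.0, -0.5, -2.4]
opening: 0.697
```

```bash
python3 -c "
from h import *
go(.4455,-.355,.22)
c=snap('scene','s2')
a=c['color'][:,:,::-1]
cv2.imwrite('pics/s2z.png',cv2.resize(a[100:220,230:360],None,fx=6,fy=6,interpolation=2)[:600])
"
```

```text
t 3.85 pos [ 0.4442 -0.3534  0.1716] f [ 0.  -0.5 -2.4] open 0.697 | tool d [  0.7   1.6 -48.4]
   fix twist -0.005 0.003 yaw 13.6
```

View pics/s2z.png

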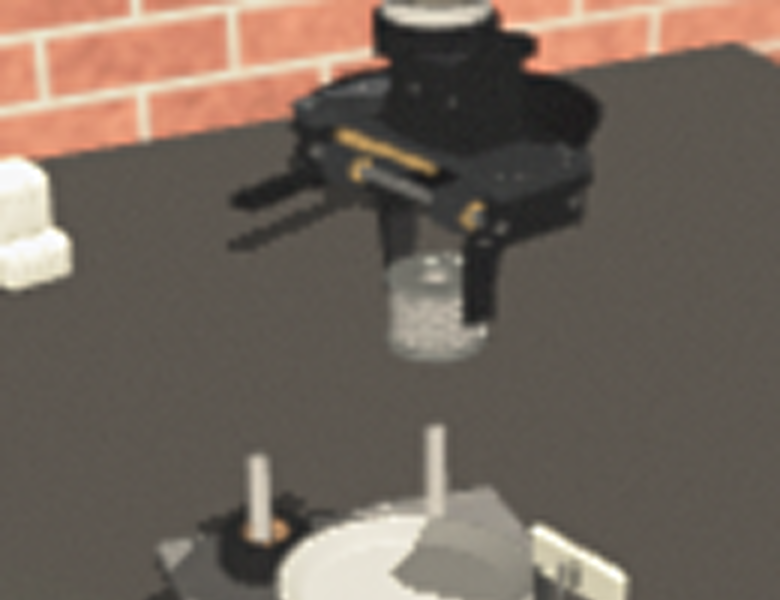

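The reel hangs upright between the fingers at (437,300), clear of the spindle top at (435,430). Now moving over the dish.

carry_out --grip '[-1,-1,-1,-1,-1,-1,-1,-1,-1,-1]' --slide '[[15,-15,-15],[25,-25,-10],[27,-27,0],[27,-27,0],[27,-27,0],[25,-26,0],[22,-22,0],[15,-15,0],[8,-8,0],[0,0,0]]' --twist '[[-0.005,0.003,0],[0,0,0],[0,0,0],[0,0,0],[0,0,0],[0,0,0],[0,0,0],[0,0,0],[0,0,0],[0,0,0]]'

```text
time_s: 4.9
position: [0.5792, -0.1087, 0.1785]
tcp_rot: [[0.973, 0.23, -0.029], [0.231, -0.973, 0.018], [-0.024, -0.024, -0.999]]
force: [0.5, -0.6, -2.7]
opening: 0.699
```

```bash
python3 -c "
from h import *
go(.5885,-.115,.195)
c=snap('scene','s3')
a=c['color'][:,:,::-1]
cv2.imwrite('pics/s3z.png',cv2.resize(a[100:250,200:390],None,fx=4,fy=4,interpolation=2)[:600])
"
```

```text
t 4.9 pos [ 0.5792 -0.1087  0.1785] f [ 0.5 -0.6 -2.7] open 0.699 | tool d [  7.2   7.9 -16.9]
   fix twist -0.024 0.024 yaw 13.4
```

View pics/s3z.png

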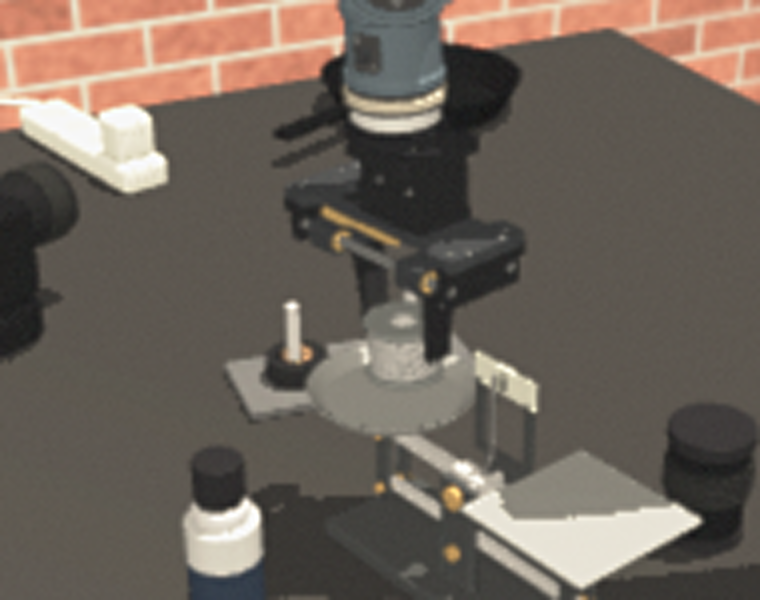

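carry_out --grip '[-1,-1,-1,-1,-1,-1]' --slide '[[7,12,-3],[3,3,6],[0,0,10],[0,0,10],[0,0,8],[0,0,0]]' --twist '[[-0.024,0.024,0],[0,0,0],[0,0,0],[0,0,0],[0,0,0],[0,0,0]]'

```text
time_s: 5.55
position: [0.5903, -0.128, 0.1431]
tcp_rot: [[0.975, 0.223, -0.001], [0.223, -0.975, -0.002], [-0.002, 0.002, -1.0]]
force: [0.6, 0.8, -3.1]
opening: 0.7
```

```bash
python3 -c "
from h import *
go(.590,-.122,.1365)
"
```

```text
t 5.55 pos [ 0.5903 -0.128   0.1431] f [ 0.6  0.8 -3.1] open 0.7 | tool d [ 1.  -5.9  6.6]
   fix twist 0.002 0.002 yaw 12.9
```

carry_out --grip '[-1,-1,-1]' --slide '[[1,-6,2],[0,0,5],[0,0,0]]' --twist '[[0.002,0.002,0],[0,0,0],[0,0,0]]'

```text
time_s: 5.85
position: [0.5903, -0.1216, 0.136]
tcp_rot: [[0.975, 0.223, 0.001], [0.223, -0.975, 0.0], [0.001, 0.0, -1.0]]
force: [0.2, -1.2, -2.6]
opening: 0.698
```

```bash
python3 -c "
from h import *
c=snap('scene','s4')
go(.590,-.122,.1365)
a=c['color'][:,:,::-1]
cv2.imwrite('pics/s4z.png',cv2.resize(a[130:250,250:390],None,fx=5,fy=5,interpolation=2)[:600])
"
```

```text
t 5.9 pos [ 0.5903 -0.1215  0.1361] f [-0.3  0.7 -0.4] open 0.702 | tool d [-0.4  0.4 -0.4]
   fix twist 0.0 -0.001 yaw 12.9
```

View pics/s4z.png

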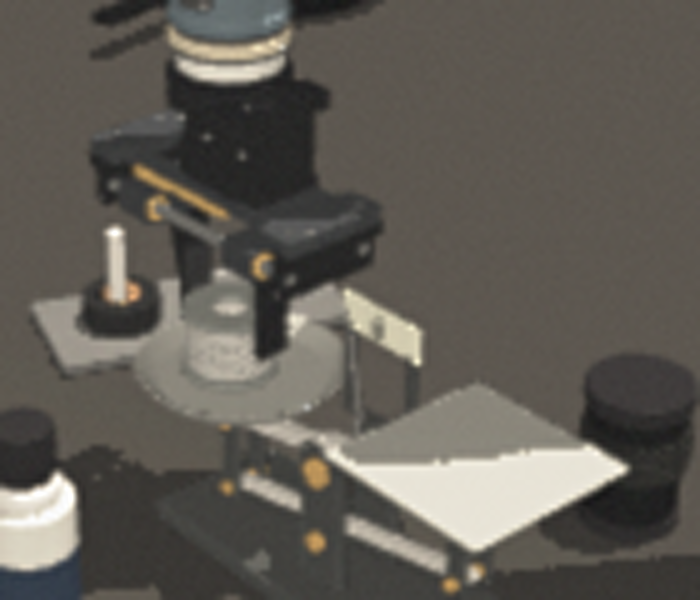

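The reel stands in the dish at (230,345), the plate is up, and the wrist force has dropped to about 0. Releasing.

carry_out --grip '[1,1,1,1,1,1,1,1]' --slide '[[0,0,0],[0,0,0],[0,0,0],[0,0,-10],[0,0,-30],[0,0,-40],[0,0,-35],[0,0,0]]' --twist '[[0,0,0],[0,0,0],[0,0,0],[0,0,0],[0,0,0],[0,0,0],[0,0,0],[0,0,0]]'

```text
time_s: 6.7
position: [0.5911, -0.1219, 0.2586]
tcp_rot: [[0.975, 0.224, 0.004], [0.224, -0.975, -0.001], [0.004, 0.002, -1.0]]
force: [0.1, 1.1, -0.6]
opening: 1.004
```

```bash
python3 -c "
from h import *
c=snap('scene','s5')
go(.4585,.345,.12)
a=c['color'][:,:,::-1]
cv2.imwrite('pics/s5z.png',cv2.resize(a[130:250,250:390],None,fx=5,fy=5,interpolation=2)[:600])
"
```

```text
t 6.75 pos [ 0.5898 -0.1214  0.2564] f [-0.6  0.3  0.4] open 1.0 | tool d [ -23.7 -483.9  136.5]
   fix twist -0.0 -0.0 yaw 12.9
```

View pics/s5z.png

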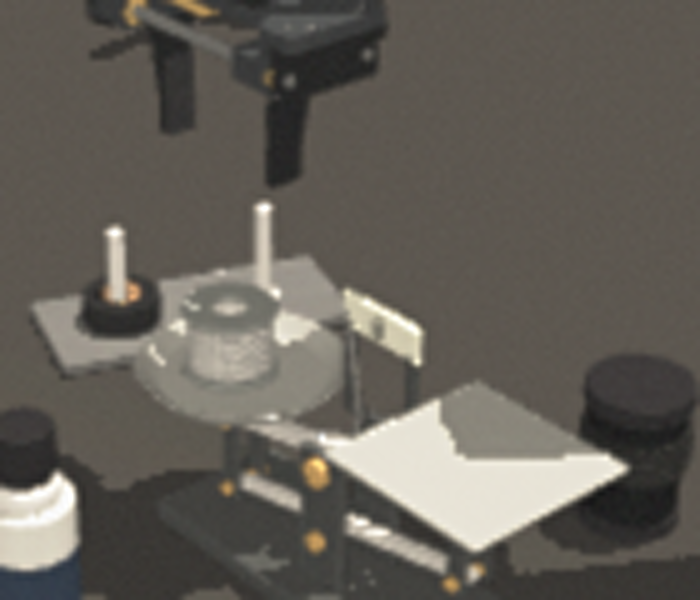

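The reel stands flat in the dish near (232,335), released. Next, a cross-check of the weight positions from the scene camera.

carry_out --grip '[1,1,1,1,1,1,1,1,1,1,1,1]' --slide '[[-2,-25,0],[-2,-45,0],[-2,-45,0],[-2,-45,0],[-2,-45,0],[-2,-45,0],[-2,-45,0],[-2,-45,0],[-2,-45,0],[-2,-45,0],[-2,-25,0],[0,0,0]]' --twist '[[0,0,0],[0,0,0],[0,0,0],[0,0,0],[0,0,0],[0,0,0],[0,0,0],[0,0,0],[0,0,0],[0,0,0],[0,0,0],[0,0,0]]'

```text
time_s: 7.95
position: [0.4557, 0.3302, 0.2457]
tcp_rot: [[0.976, 0.217, -0.019], [0.217, -0.976, -0.004], [-0.019, -0.0, -1.0]]
force: [0.4, -1.1, -0.3]
opening: 0.998
```

```bash
python3 - <<'E'
from h import *
go(.4585,.345,.12)
c=dict(np.load('scene0.npz')); P=cloud(c)
Z=P[...,2]; r=(P[...,0]>.38)&(P[...,0]<.62)&(P[...,1]>.28)&(P[...,1]<.43)
m=r&(Z>.027)&(Z<.08)
n,l,st,ce=cv2.connectedComponentsWithStats(m.astype(np.uint8))
for i in range(1,n):
    if st[i,4]<8: continue
    q=P[l==i]; print(st[i].tolist(), 'zmax',q[:,2].max().round(3),'bbox',q[:,:2].min(0).round(4),q[:,:2].max(0).round(4),'mean',q.mean(0).round(4))
b=r&(Z>.016)&(Z<.024); q=P[b][:,:2].astype(np.float32); print(cv2.minAreaRect(q))
E
```

```text
t 7.95 pos [0.4557 0.3302 0.2457] f [ 0.4 -1.1 -0.3] open 0.998 | tool d [  8.4 -13.8 125.6]
   fix twist -0.0 0.019 yaw 12.5
[412, 290, 31, 23, 350] zmax 0.064 bbox [0.4146 0.3353] [0.5081 0.3669] mean [0.4613 0.3554 0.0446]
[405, 311, 6, 8, 35] zmax 0.044 bbox [0.5268 0.359 ] [0.538  0.3691] mean [0.5334 0.3645 0.0357]
[399, 320, 6, 8, 35] zmax 0.044 bbox [0.5584 0.3713] [0.5721 0.3839] mean [0.5654 0.3788 0.0355]
((0.4943750202655792, 0.36393973231315613), (0.20316745340824127, 0.0914967730641365), 11.824447631835938)
```

carry_out --grip '[1,1,1,1,1,1]' --slide '[[6,-16,30],[0,0,40],[0,0,40],[0,0,35],[0,0,20],[0,0,0]]' --twist '[[0,0.019,0],[0,0,0],[0,0,0],[0,0,0],[0,0,0],[0,0,0]]'

```text
time_s: 8.55
position: [0.4579, 0.3427, 0.0732]
tcp_rot: [[0.976, 0.218, -0.001], [0.218, -0.976, -0.004], [-0.002, 0.004, -1.0]]
force: [0.3, 0.2, -0.3]
opening: 1.001
```

```bash
python3 - <<'E'
from h import *
c=snap('scene','s6')
go(.4585,.347,.03)
a=c['color'][:,:,::-1]
cv2.imwrite('pics/s6z.png',cv2.resize(a[230:350,350:490],None,fx=5,fy=5,interpolation=2)[:600])
E
```

```text
t 8.6 pos [0.4586 0.343  0.0745] f [ 0.4 -0.5 -0.1] open 1.004 | tool d [ 0.8 -4.  44.5]
   fix twist 0.003 0.0 yaw 12.6
```

View pics/s6z.png

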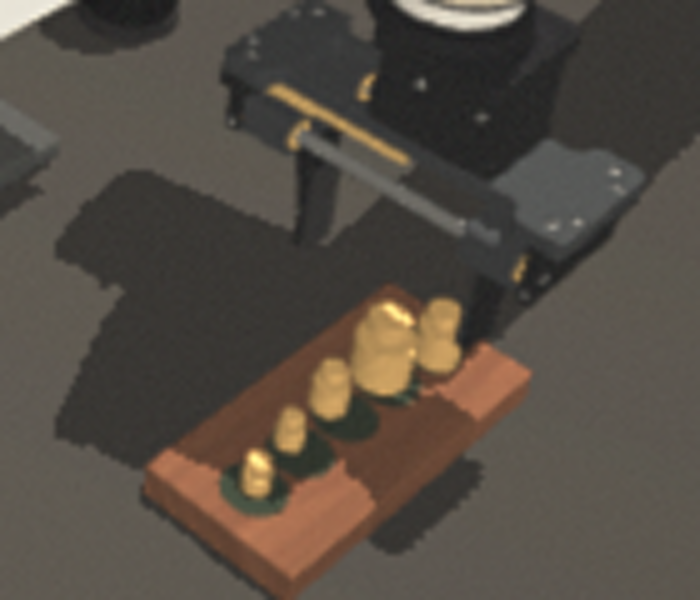

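The open fingers straddle the row at the large weight (383,350). Descending and gripping it.

carry_out --grip '[1,1,1,1,0,-1,-1,-1,-1,-1]' --slide '[[1,-4,14],[0,0,18],[0,0,9],[0,0,0],[0,0,0],[0,0,0],[0,0,0],[0,0,0],[0,0,0],[0,0,0]]' --twist '[[0.003,0,0],[0,0,0],[0,0,0],[0,0,0],[0,0,0],[0,0,0],[0,0,0],[0,0,0],[0,0,0],[0,0,0]]'

```text
time_s: 9.6
position: [0.465, 0.349, 0.0384]
tcp_rot: [[0.976, 0.216, 0.014], [0.216, -0.976, 0.006], [0.015, -0.003, -1.0]]
force: [-0.0, -0.3, -0.3]
opening: 0.547
```

```bash
python3 - <<'E'
from h import *
go(.4585,.347,.03)
E
```

```text
t 9.6 pos [0.465  0.349  0.0384] f [-0.  -0.3 -0.3] open 0.547 | tool d [-6.9  0.6  8.3]
   fix twist -0.003 -0.015 yaw 12.5
```

carry_out --grip '[0.1,-0.1,-1,-1,-1,-1,-1]' --slide '[[-7,0,3],[0,0,4],[0,0,0],[0,0,0],[0,0,0],[0,0,0],[0,0,0]]' --twist '[[0,-0.015,0],[0,0,0],[0,0,0],[0,0,0],[0,0,0],[0,0,0],[0,0,0]]'

```text
time_s: 10.3
position: [0.4572, 0.3477, 0.0307]
tcp_rot: [[0.976, 0.216, -0.003], [0.216, -0.976, 0.003], [-0.002, -0.004, -1.0]]
force: [-0.9, 0.1, -0.0]
opening: 0.345
```

```bash
python3 - <<'E'
from h import *
go(.4585,.347,.03)
E
```

```text
t 10.3 pos [0.4572 0.3477 0.0307] f [-0.9  0.1 -0. ] open 0.345 | tool d [1.1 0.9 0.7]
   fix twist -0.004 0.002 yaw 12.5
```

carry_out --grip '[-1,-1,-1,-1,-1,-1]' --slide '[[0,0,0],[0,0,-20],[0,0,-45],[0,0,-45],[0,0,-45],[0,0,-10]]' --twist '[[0,0,0],[0,0,0],[0,0,0],[0,0,0],[0,0,0],[0,0,0]]'

```text
time_s: 10.9
position: [0.4553, 0.3452, 0.1959]
tcp_rot: [[0.976, 0.216, -0.014], [0.216, -0.976, -0.003], [-0.015, 0.0, -1.0]]
force: [0.6, -0.1, -2.4]
opening: 0.349
```

```bash
python3 - <<'E'
from h import *
go(.5077,.104,.2)
E
```

```text
t 10.9 pos [0.4553 0.3452 0.1959] f [ 0.6 -0.1 -2.4] open 0.349 | tool d [ -0.9 246.8  -4.1]
   fix twist 0.0 0.015 yaw 12.5
```

carry_out --grip '[-1,-1,-1,-1,-1,-1,-1,-1]' --slide '[[0,20,-4],[0,40,-4],[0,45,0],[0,45,0],[0,45,0],[0,30,0],[0,15,0],[0,0,0]]' --twist '[[0,0.015,0],[0,0,0],[0,0,0],[0,0,0],[0,0,0],[0,0,0],[0,0,0],[0,0,0]]'

```text
time_s: 11.7
position: [0.5046, 0.1028, 0.1978]
tcp_rot: [[0.976, 0.22, -0.008], [0.22, -0.976, -0.0], [-0.008, -0.002, -1.0]]
force: [0.5, 1.5, -2.3]
opening: 0.342
```

```bash
python3 - <<'E'
from h import *
c=snap('scene','s7')
go(.5077,.104,.163)
a=c['color'][:,:,::-1]
cv2.imwrite('pics/s7z.png',cv2.resize(a[140:260,270:410],None,fx=5,fy=5,interpolation=2)[:600])
E
```

```text
t 11.75 pos [0.5041 0.1037 0.1977] f [ 0.1  0.2 -2.4] open 0.349 | tool d [ 3.9  0.6 34.7]
   fix twist -0.002 0.009 yaw 12.7
```

View pics/s7z.png

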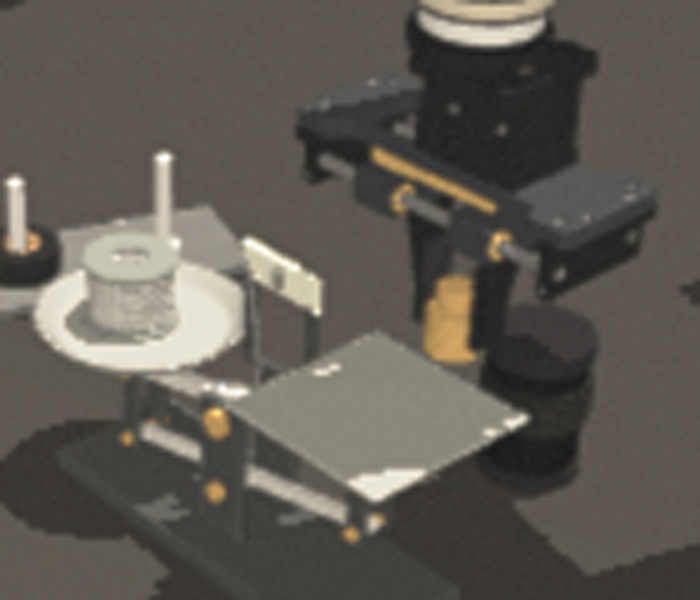

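The weight hangs level at (450,320) inboard of the plate's corner edge; the reel is still flat in the dish. Lowering.

carry_out --grip '[-1,-1,-1,-1]' --slide '[[4,1,12],[0,0,14],[0,0,6],[0,0,0]]' --twist '[[-0.002,0.009,0],[0,0,0],[0,0,0],[0,0,0]]'

```text
time_s: 12.15
position: [0.5057, 0.1075, 0.1629]
tcp_rot: [[0.975, 0.224, -0.004], [0.224, -0.975, 0.002], [-0.003, -0.003, -1.0]]
force: [-0.1, -1.5, -0.7]
opening: 0.347
```

```bash
python3 - <<'E'
from h import *
go(.5077,.104,.160)
E
```

```text
t 12.15 pos [0.5057 0.1075 0.1629] f [-0.1 -1.5 -0.7] open 0.347 | tool d [1.2 3.8 2.9]
   fix twist -0.003 0.003 yaw 12.9
```

carry_out --grip '[-1,0.2,0.2,0.2,0.2,0.2,0.2,0.2]' --slide '[[0,0,2],[0,0,0],[0,0,0],[0,0,0],[0,0,-5],[0,0,-25],[0,0,-40],[0,0,0]]' --twist '[[0,0,0],[0,0,0],[0,0,0],[0,0,0],[0,0,0],[0,0,0],[0,0,0],[0,0,0]]'

```text
time_s: 12.95
position: [0.5068, 0.1092, 0.2358]
tcp_rot: [[0.974, 0.225, -0.0], [0.225, -0.974, 0.003], [0.0, -0.003, -1.0]]
force: [0.3, -0.5, 0.9]
opening: 0.6
```

```bash
python3 - <<'E'
from h import *
c=snap('scene','s8')
go(.497,.35,.23)
a=c['color'][:,:,::-1]
cv2.imwrite('pics/s8z.png',cv2.resize(a[140:260,270:410],None,fx=5,fy=5,interpolation=2)[:600])
E
```

```text
t 13.0 pos [0.505  0.1091 0.2336] f [ 0.5 -0.2 -0.5] open 0.6 | tool d [  46.6 -236.5    4.3]
   fix twist -0.004 0.005 yaw 13.0
```

View pics/s8z.png

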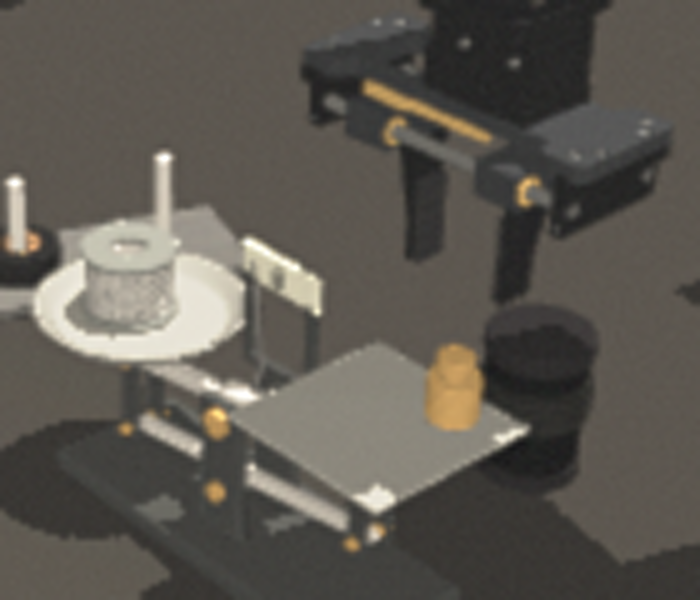

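The 200 stands on the plate at (455,395), and the plate is starting to sink. I'll move off to the board while it settles, then measure pan heights.

carry_out --grip '[0.2,0.2,0.2,0.2,0.2,0.2,0.2,0.2,0.2]' --slide '[[6,-20,0],[8,-40,0],[8,-45,0],[8,-45,0],[8,-45,0],[6,-25,0],[3,-10,0],[0,0,0],[0,0,0]]' --twist '[[-0.004,0.005,0],[0,0,0],[0,0,0],[0,0,0],[0,0,0],[0,0,0],[0,0,0],[0,0,0],[0,0,0]]'

```text
time_s: 13.9
position: [0.496, 0.3483, 0.2276]
tcp_rot: [[0.975, 0.22, -0.009], [0.22, -0.975, -0.005], [-0.009, 0.003, -1.0]]
force: [-0.2, -0.3, -0.5]
opening: 0.598
```

```bash
cat > tilt.py <<'E'
from h import *
import sys
t=sys.argv[1]
c=snap('scene',t); a=c['color'][:,:,::-1]
cv2.imwrite(f'pics/{t}z.png',cv2.resize(a[170:260,270:360],None,fx=6,fy=6,interpolation=2))
e=snap('top',t+'t'); 
for n,C in(('top',e),('scene',c)):
    P=cloud(C); pc=np.array([.546,.0915]); dc=np.array([.5885,-.115])
    X=P[...,:2]-pc; Z=P[...,2]; bx=X@[.979,.2017]; by=X@[-.2017,.979]
    m=(abs(bx)<.05)&(abs(by)<.05)&(Z>.1)&(Z<.16)&~((bx<-.01)&(by>-.01))
    D=np.hypot(*(P[...,:2]-dc).transpose(2,0,1)); md=(D<.058)&(Z>.1)&(Z<.16)
    print(n,'plate z',np.median(Z[m]).round(4),m.sum(),'dish z',np.median(Z[md]).round(4),md.sum())
E
python3 tilt.py s9; python3 -c "
from h import *
go(.497,.35,.07)
go(.531,.362,.07)"
```

```text
top plate z 0.145 900 dish z 0.1176 965
scene plate z 0.1473 553 dish z 0.1203 569
t 14.0 pos [0.4963 0.3478 0.2279] f [-0.2 -0.4 -0.1] open 0.6 | tool d [  2.6  -2.5 157.8]
   fix twist 0.003 0.009 yaw 12.6
t 14.0 pos [0.4963 0.3478 0.2279] f [-0.2 -0.4 -0.1] open 0.6 | tool d [ 38.4  -6.8 157.5]
   fix twist 0.003 0.009 yaw 12.6
```

View pics/s9z.png

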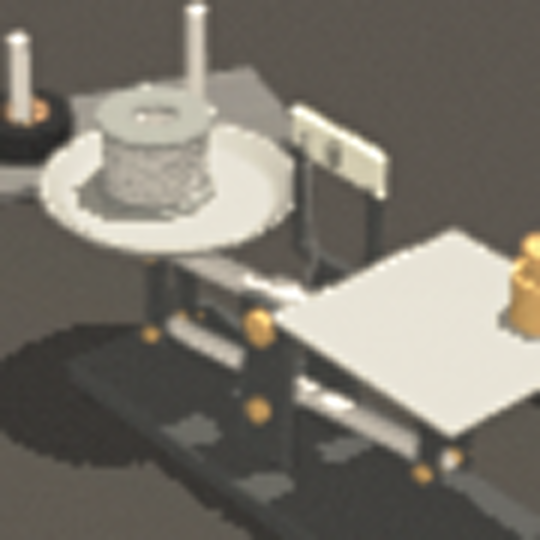

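Beam settled positive: plate about 14 mm up, dish about 14 mm down, so the shortfall is near 40 g. I'll check it has stopped moving.

carry_out --grip '[0.2,0.2,0.2,0.2,0.2,0.2]' --slide '[[12,-3,20],[13,-2,40],[10,-2,40],[3,0,30],[0,0,12],[0,0,0]]' --twist '[[0.003,0.009,0],[0,0,0],[0,0,0],[0,0,0],[0,0,0],[0,0,0]]'

```text
time_s: 14.6
position: [0.5384, 0.3551, 0.0856]
tcp_rot: [[0.978, 0.207, 0.007], [0.207, -0.978, 0.001], [0.007, 0.0, -1.0]]
force: [0.2, 0.4, 0.6]
opening: 0.599
```

```bash
python3 tilt.py s10; python3 - <<'E'
from h import *
go(.531,.362,.026)
a=cv2.imread('pics/s10.png')
cv2.imwrite('pics/s10b.png',cv2.resize(a[230:350,350:490],None,fx=5,fy=5,interpolation=2)[:600])
# baseline tilt.py-like numbers from t=0
for n in('top0','scene0'):
    C=dict(np.load(n+'.npz')); P=cloud(C); pc=np.array([.546,.0915]); dc=np.array([.5885,-.115])
    X=P[...,:2]-pc; Z=P[...,2]; bx=X@[.979,.2017]; by=X@[-.2017,.979]
    m=(abs(bx)<.05)&(abs(by)<.05)&(Z>.1)&(Z<.16)
    D=np.hypot(*(P[...,:2]-dc).transpose(2,0,1)); md=(D<.058)&(Z>.1)&(Z<.16)
    print(n,np.median(Z[m]),np.median(Z[md]))
E
```

```text
top plate z 0.1449 892 dish z 0.1175 956
scene plate z 0.1474 549 dish z 0.1205 561
t 14.7 pos [0.5396 0.3561 0.0878] f [-0.2 -0.2  0.1] open 0.599 | tool d [-7.8 -7.5 61.7]
   fix twist -0.001 -0.011 yaw 12.0
top0 0.13051103997014646 0.13157240978741758
scene0 0.13308931782635225 0.13286666357906746
```

View pics/s10b.png

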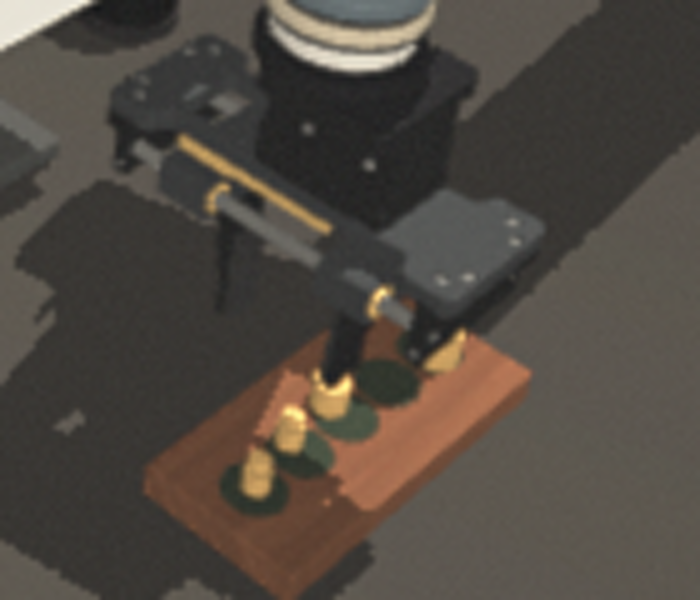

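Beam still: 0.137 rad, i.e. about 40 g short, so both 20 g weights are needed. The fingers are over the row near the second 20 g weight (291,430); correcting and descending.

carry_out --grip '[0.2,0.2,0.2,0.2]' --slide '[[-8,-7.5,10],[0,0,18],[0,0,10],[0,0,0]]' --twist '[[-0.001,-0.011,0],[0,0,0],[0,0,0],[0,0,0]]'

```text
time_s: 15.1
position: [0.532, 0.3646, 0.0547]
tcp_rot: [[0.978, 0.208, 0.009], [0.208, -0.978, 0.005], [0.01, -0.003, -1.0]]
force: [0.3, -0.2, -0.2]
opening: 0.599
```

```bash
python3 - <<'E'
from h import *
go(.531,.362,.026)
E
```

```text
t 15.1 pos [0.532  0.3646 0.0547] f [ 0.3 -0.2 -0.2] open 0.599 | tool d [-1.8  2.4 28.7]
   fix twist -0.003 -0.01 yaw 12.0
```

carry_out --grip '[0.2,0.2,0.2]' --slide '[[-2,2,14],[0,0,13],[0,0,0]]' --twist '[[-0.003,-0.012,0],[0,0,0],[0,0,0]]'

```text
time_s: 15.4
position: [0.5309, 0.3632, 0.0275]
tcp_rot: [[0.978, 0.209, -0.0], [0.209, -0.978, 0.0], [-0.0, -0.0, -1.0]]
force: [0.0, 0.5, -0.4]
opening: 0.601
```

```bash
python3 - <<'E'
from h import *
go(.531,.362,.026)
E
```

```text
t 15.4 pos [0.5309 0.3632 0.0275] f [ 0.   0.5 -0.4] open 0.601 | tool d [-0.2  1.2  1.5]
   fix twist -0.0 0.0 yaw 12.0
```

carry_out --grip '[-1,-1,-1,-1,-1,-1,-1,-1]' --slide '[[0,1,1.5],[0,0,0],[0,0,0],[0,0,0],[0,0,0],[0,0,0],[0,0,0],[0,0,0]]' --twist '[[0,0,0],[0,0,0],[0,0,0],[0,0,0],[0,0,0],[0,0,0],[0,0,0],[0,0,0]]'

```text
time_s: 16.2
position: [0.5321, 0.3623, 0.0266]
tcp_rot: [[0.978, 0.208, 0.001], [0.208, -0.978, 0.001], [0.001, -0.001, -1.0]]
force: [-0.4, 0.1, 0.4]
opening: 0.137
```

```bash
python3 - <<'E'
from h import *
go(.531,.362,.026)
c=snap('scene','s11')
cv2.imwrite('pics/s11b.png',cv2.resize(c['color'][230:350,350:490,::-1],None,fx=5,fy=5,interpolation=2)[:600])
E
```

```text
t 16.2 pos [0.5321 0.3623 0.0266] f [-0.4  0.1  0.4] open 0.137 | tool d [-1.1  0.1  0.6]
   fix twist -0.001 -0.001 yaw 12.0
```

View pics/s11b.png

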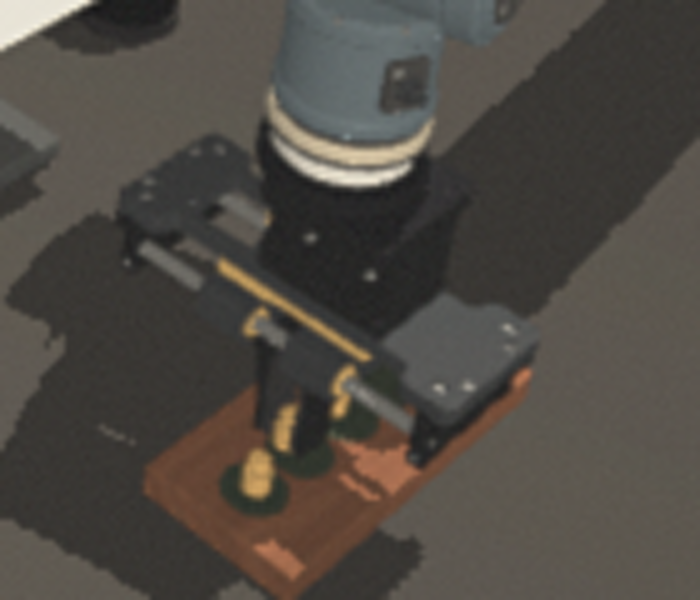

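Fingers are closed on the second 20 g weight (288,425). Lifting.

carry_out --grip '[-1,-1,-1,-1,-1,-1,-1]' --slide '[[0,0,-15],[0,0,-40],[0,0,-45],[0,15,-45],[0,35,-20],[0,45,0],[0,45,0]]' --twist '[[0,0,0],[0,0,0],[0,0,0],[0,0,0],[0,0,0],[0,0,0],[0,0,0]]'

```text
time_s: 16.95
position: [0.5618, 0.2278, 0.2046]
tcp_rot: [[0.976, 0.219, 0.008], [0.219, -0.976, 0.003], [0.008, -0.001, -1.0]]
force: [0.4, 0.6, -0.2]
opening: 0.138
```

```bash
python3 - <<'E'
from h import *
go(.5567,.114,.19)
E
```

```text
t 16.95 pos [0.5618 0.2278 0.2046] f [ 0.4  0.6 -0.2] open 0.138 | tool d [-30.  109.9  14.3]
   fix twist -0.001 -0.008 yaw 12.6
```

carry_out --grip '[-1,-1,-1,-1,-1,-1]' --slide '[[-10,38,3],[-10,34,3],[-8,23,3],[-2,9,2],[0,3,0],[0,0,0]]' --twist '[[-0.001,-0.008,0],[0,0,0],[0,0,0],[0,0,0],[0,0,0],[0,0,0]]'

```text
time_s: 17.55
position: [0.5592, 0.1081, 0.2016]
tcp_rot: [[0.977, 0.212, 0.013], [0.212, -0.977, -0.0], [0.013, 0.003, -1.0]]
force: [0.3, -0.1, -0.1]
opening: 0.136
```

```bash
python3 - <<'E'
from h import *
go(.5567,.114,.152)
E
```

```text
t 17.55 pos [0.5592 0.1081 0.2016] f [ 0.3 -0.1 -0.1] open 0.136 | tool d [-1.8 -6.4 49.6]
   fix twist 0.003 -0.013 yaw 12.2
```

carry_out --grip '[-1,-1,-1,-1,-1]' --slide '[[-2,-6,12],[0,0,18],[0,0,8],[0,0,4],[0,0,0]]' --twist '[[0.003,-0.013,0],[0,0,0],[0,0,0],[0,0,0],[0,0,0]]'

```text
time_s: 18.05
position: [0.5557, 0.1203, 0.1569]
tcp_rot: [[0.976, 0.219, -0.001], [0.219, -0.976, 0.002], [-0.001, -0.002, -1.0]]
force: [0.5, -0.6, 0.6]
opening: 0.134
```

```bash
python3 tilt.py s12;  python3 - <<'E'
from h import *
go(.5567,.114,.152)
E
```

```text
top plate z 0.1454 202 dish z 0.1174 957
scene plate z 0.1473 399 dish z 0.1204 561
t 18.15 pos [0.5564 0.12   0.1578] f [0.2 0.7 0. ] open 0.135 | tool d [-1.   6.   5.8]
   fix twist -0.002 -0.001 yaw 12.6
```

View pics/s12z.png

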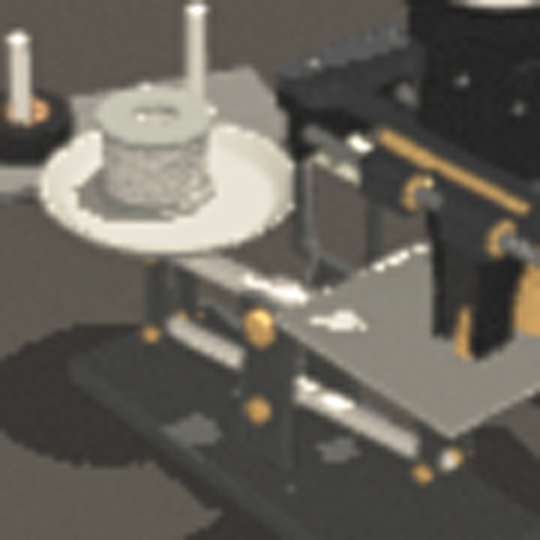

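The small weight (465,330) is held about 5 mm above the plate; the beam is unchanged. Lowering to contact and opening just enough to release.

carry_out --grip '[-1,-1,-0.4,-0.4,-0.4,-0.2,-0.2,-0.2]' --slide '[[0,4,4],[0,0,3],[0,0,0],[0,0,0],[0,0,-3],[0,0,-20],[0,0,-40],[0,0,0]]' --twist '[[0,0,0],[0,0,0],[0,0,0],[0,0,0],[0,0,0],[0,0,0],[0,0,0],[0,0,0]]'

```text
time_s: 18.95
position: [0.5584, 0.1151, 0.2168]
tcp_rot: [[0.976, 0.217, 0.003], [0.217, -0.976, 0.002], [0.003, -0.002, -1.0]]
force: [1.3, 0.4, 1.0]
opening: 0.387
```

```bash
python3 - <<'E'
from h import *
go(.564,.376,.2)
c=snap('scene','s13')
cv2.imwrite('pics/s13z.png',cv2.resize(c['color'][140:260,270:410,::-1],None,fx=5,fy=5,interpolation=2)[:600])
E
```

```text
t 18.95 pos [0.5584 0.1151 0.2168] f [1.3 0.4 1. ] open 0.387 | tool d [  62.  -253.4   17.3]
   fix twist -0.002 -0.003 yaw 12.5
```

View pics/s13z.png

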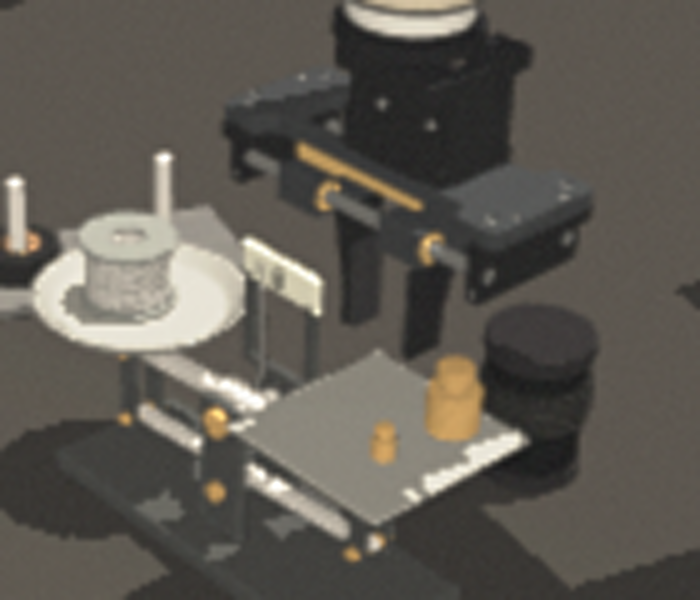

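The first 20 g weight stands on the plate (384,445) beside the 200 (455,405), and the beam has come closer to level. Now for the end one on the board.

carry_out --grip '[0,0,0,0,0,0,0,0]' --slide '[[6,-20,0],[10,-40,0],[11,-45,0],[11,-45,0],[11,-45,0],[7,-30,0],[4,-18,0],[0,-5,0]]' --twist '[[0,0,0],[0,0,0],[0,0,0],[0,0,0],[0,0,0],[0,0,0],[0,0,0],[0,0,0]]'

```text
time_s: 19.8
position: [0.5586, 0.3757, 0.2077]
tcp_rot: [[0.977, 0.211, -0.013], [0.211, -0.977, -0.003], [-0.013, -0.0, -1.0]]
force: [-0.1, 0.6, 0.4]
opening: 0.5
```

```bash
python3 tilt.py s14; python3 - <<'E'
from h import *
go(.564,.376,.026)
E
```

```text
top plate z 0.1378 881 dish z 0.1244 895
scene plate z 0.1402 553 dish z 0.1272 534
t 19.9 pos [0.5584 0.3739 0.2077] f [-0.1  0.1  0.6] open 0.5 | tool d [  8.4  -1.  181.6]
   fix twist 0.001 0.014 yaw 12.1
```

Tilt is now about 0.069 rad, roughly 20 g short, as predicted. Descending on the last one.

carry_out --grip '[0,0,0,0,0,0,0]' --slide '[[6,-1,20],[0,0,40],[0,0,40],[0,0,25],[0,0,10],[0,0,0],[0,0,0]]' --twist '[[0.001,0.014,0],[0,0,0],[0,0,0],[0,0,0],[0,0,0],[0,0,0],[0,0,0]]'

```text
time_s: 20.6
position: [0.5691, 0.3637, 0.0724]
tcp_rot: [[0.98, 0.198, 0.004], [0.198, -0.98, -0.003], [0.004, 0.004, -1.0]]
force: [0.3, -0.6, 0.3]
opening: 0.498
```

```bash
python3 - <<'E'
from h import *
c=snap('scene','s15')
cv2.imwrite('pics/s15b.png',cv2.resize(c['color'][230:350,350:490,::-1],None,fx=5,fy=5,interpolation=2)[:600])
go(.564,.376,.026)
E
```

```text
t 20.65 pos [0.5694 0.3638 0.0728] f [-0.1 -0.9  0.1] open 0.498 | tool d [ -3.1 -13.2  46.7]
   fix twist 0.004 -0.004 yaw 11.4
```

View pics/s15b.png

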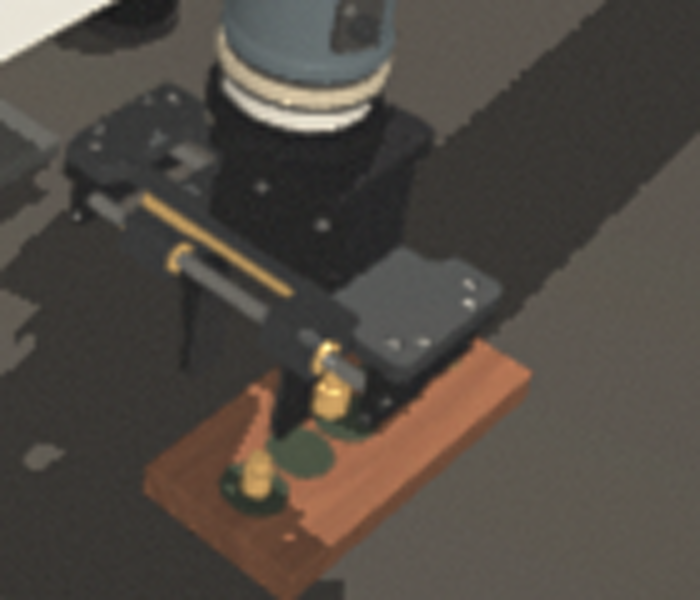

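The 20 g weight is still at (257,475), and the gripper drifted 13 mm in y; correcting while lowering.

carry_out --grip '[0,0,0,0]' --slide '[[-3,-13,2],[0,0,10],[0,0,8],[0,0,0]]' --twist '[[0.004,-0.004,0],[0,0,0],[0,0,0],[0,0,0]]'

```text
time_s: 21.05
position: [0.5661, 0.3787, 0.0561]
tcp_rot: [[0.98, 0.199, 0.008], [0.199, -0.98, 0.005], [0.009, -0.003, -1.0]]
force: [-0.3, 0.4, 0.7]
opening: 0.5
```

```bash
python3 - <<'E'
from h import *
go(.564,.376,.026)
E
```

```text
t 21.05 pos [0.5661 0.3787 0.0561] f [-0.3  0.4  0.7] open 0.5 | tool d [-2.8  2.3 30.1]
   fix twist -0.003 -0.009 yaw 11.5
```

carry_out --grip '[0,0,0]' --slide '[[-3,2,15],[0,0,14],[0,0,0]]' --twist '[[-0.003,-0.009,0],[0,0,0],[0,0,0]]'

```text
time_s: 21.35
position: [0.5631, 0.3762, 0.0244]
tcp_rot: [[0.98, 0.199, -0.001], [0.199, -0.98, -0.001], [-0.001, 0.001, -1.0]]
force: [-0.6, -0.1, 0.2]
opening: 0.504
```

```bash
python3 - <<'E'
from h import *
go(.564,.376,.026)
E
```

```text
t 21.35 pos [0.5631 0.3762 0.0244] f [-0.6 -0.1  0.2] open 0.504 | tool d [ 0.9  0.3 -1.6]
   fix twist 0.001 0.001 yaw 11.5
```

carry_out --grip '[-1,-1,-1,-1,-1,-1,-1,-1,-1,-1]' --slide '[[0,0,-1.5],[0,0,0],[0,0,0],[0,0,0],[0,0,0],[0,0,0],[0,0,-10],[0,0,-35],[0,0,-45],[0,0,-20]]' --twist '[[0,0,0],[0,0,0],[0,0,0],[0,0,0],[0,0,0],[0,0,0],[0,0,0],[0,0,0],[0,0,0],[0,0,0]]'

```text
time_s: 22.35
position: [0.5613, 0.3749, 0.1368]
tcp_rot: [[0.98, 0.199, -0.009], [0.199, -0.98, -0.004], [-0.01, 0.003, -1.0]]
force: [1.2, -0.4, 0.4]
opening: 0.144
```

```bash
python3 tilt.py s16; python3 - <<'E'
from h import *
go(.588,.125,.195)
c=dict(np.load('s16.npz'))
cv2.imwrite('pics/s16b.png',cv2.resize(c['color'][230:350,350:490,::-1],None,fx=5,fy=5,interpolation=2)[:600])
E
```

```text
top plate z 0.1381 887 dish z 0.1246 899
scene plate z 0.1401 547 dish z 0.127 538
t 22.45 pos [0.562  0.3753 0.137 ] f [ 0.2 -0.9  0.6] open 0.14 | tool d [-24.7 250.6 -57.3]
   fix twist 0.002 0.007 yaw 11.5
```

View pics/s16b.png

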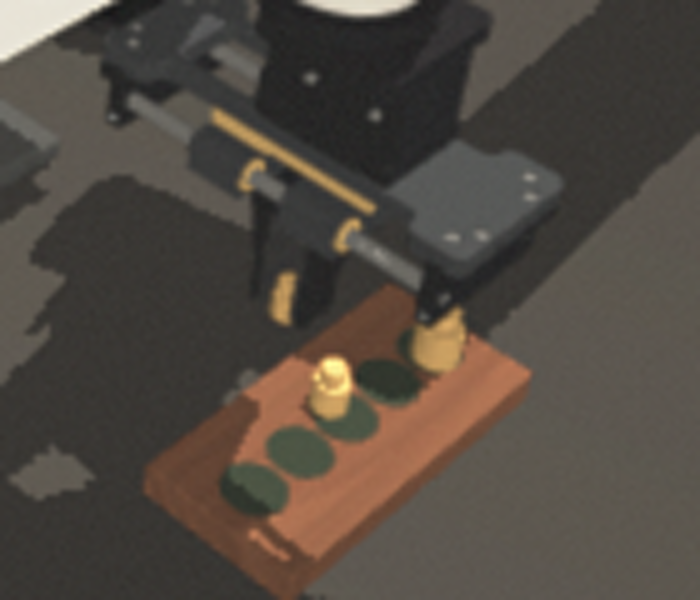

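The last 20 g weight is in the fingers (284,297); the 50 and 100 remain on the board. Carrying it to the plate.

carry_out --grip '[-1,-1,-1,-1,-1,-1,-1,-1]' --slide '[[0,5,-30],[-3,30,-30],[-4,43,0],[-4,45,0],[-4,45,0],[-4,40,0],[-3,25,0],[0,5,0]]' --twist '[[0.002,0.007,0],[0,0,0],[0,0,0],[0,0,0],[0,0,0],[0,0,0],[0,0,0],[0,0,0]]'

```text
time_s: 23.25
position: [0.5841, 0.1307, 0.1924]
tcp_rot: [[0.979, 0.204, -0.01], [0.204, -0.979, -0.002], [-0.01, 0.0, -1.0]]
force: [-0.3, -0.3, -1.1]
opening: 0.143
```

```bash
python3 - <<'E'
from h import *
go(.583,.120,.150)
E
```

```text
t 23.25 pos [0.5841 0.1307 0.1924] f [-0.3 -0.3 -1.1] open 0.143 | tool d [-2.8 10.3 42.4]
   fix twist 0.0 0.01 yaw 11.8
```

carry_out --grip '[-1,-1,-1,-1,-1]' --slide '[[-1,8,10],[0,0,14],[0,0,8],[0,0,2],[0,0,0]]' --twist '[[0,0.01,0],[0,0,0],[0,0,0],[0,0,0],[0,0,0]]'

```text
time_s: 23.75
position: [0.5826, 0.1238, 0.1543]
tcp_rot: [[0.979, 0.203, -0.005], [0.203, -0.979, 0.002], [-0.005, -0.003, -1.0]]
force: [-0.5, 0.7, -0.3]
opening: 0.138
```

```bash
python3 tilt.py s17; python3 - <<'E'
from h import *
go(.583,.120,.144)
E
```

```text
top plate z 0.1378 418 dish z 0.1243 896
scene plate z 0.1403 296 dish z 0.1275 504
t 23.85 pos [0.5831 0.1238 0.155 ] f [ 0.   0.5 -0.3] open 0.142 | tool d [-0.8  3.7 10.9]
   fix twist -0.002 0.004 yaw 11.7
```

View pics/s17z.png

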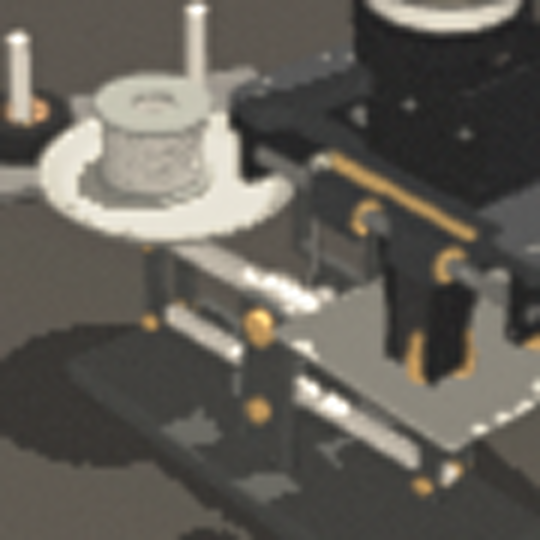

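The weight (415,355) is a few mm above the plate, next to the first 20 g (470,350), with clearance. Lowering and releasing.

carry_out --grip '[-1,-1,-1,-0.4,-0.4,-0.4,-0.4,-0.4,-0.4,-0.4]' --slide '[[0,0,5],[0,0,4],[0,0,1],[0,0,0],[0,0,0],[0,0,0],[0,0,-3],[0,0,-20],[0,0,-40],[0,0,-20]]' --twist '[[0,0,0],[0,0,0],[0,0,0],[0,0,0],[0,0,0],[0,0,0],[0,0,0],[0,0,0],[0,0,0],[0,0,0]]'

```text
time_s: 24.85
position: [0.582, 0.1241, 0.2282]
tcp_rot: [[0.979, 0.204, -0.009], [0.204, -0.979, 0.001], [-0.009, -0.003, -1.0]]
force: [-0.0, -0.1, 0.0]
opening: 0.303
```

carry_out --grip '[-0.4,-0.4,-0.4,-0.4,-0.4,-0.4,-0.4,-0.4,-0.4,-0.4,-0.4]' --slide '[[0,-20,0],[0,-40,0],[0,-40,0],[0,-40,0],[0,-20,0],[0,0,0],[0,0,0],[0,0,0],[0,0,0],[0,0,0],[0,0,0]]' --twist '[[0,0,0],[0,0,0],[0,0,0],[0,0,0],[0,0,0],[0,0,0],[0,0,0],[0,0,0],[0,0,0],[0,0,0],[0,0,0]]'

```text
time_s: 25.95
position: [0.5545, 0.2807, 0.2369]
tcp_rot: [[0.981, 0.195, 0.007], [0.195, -0.981, 0.001], [0.007, -0.0, -1.0]]
force: [0.0, -0.6, -0.0]
opening: 0.302
```

```bash
python3 tilt.py s18; python3 - <<'E'
from h import *
go(.583,.32,.2)
a=cv2.imread('pics/s18.png');cv2.imwrite('pics/s18w.png',cv2.resize(a[150:350,240:480],None,fx=3,fy=3,interpolation=2))
E
```

```text
top plate z 0.1306 885 dish z 0.1318 906
scene plate z 0.133 533 dish z 0.1339 520
t 26.05 pos [0.5545 0.2809 0.2369] f [ 0.7 -0.1  0.3] open 0.299 | tool d [ 35.3 -32.8  37.2]
   fix twist -0.0 -0.007 yaw 11.3
```

View pics/s18w.png

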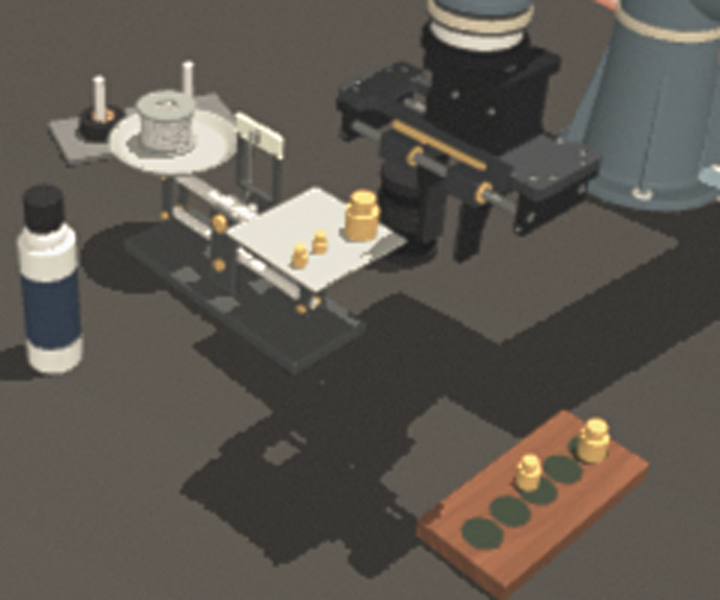

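View pics/s18z.png

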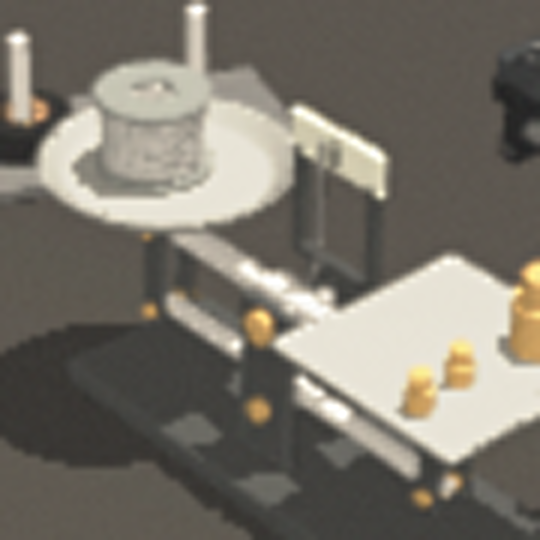

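The 200 and both 20s stand on the plate, the 50 and 100 are on the board, the pointer is at mid-scale and pan heights match the level baseline. One last settle and check.

carry_out --grip '[-0.4,-0.4,-0.4,-0.4,-0.4,-0.4,-0.4,-0.4,-0.4,-0.4]' --slide '[[0,0,-5],[0,0,0],[0,0,0],[0,0,0],[0,0,0],[0,0,0],[0,0,0],[0,0,0],[0,0,0],[0,0,0]]' --twist '[[0,0,0],[0,0,0],[0,0,0],[0,0,0],[0,0,0],[0,0,0],[0,0,0],[0,0,0],[0,0,0],[0,0,0]]'

```text
time_s: 27.05
position: [0.5545, 0.2808, 0.2423]
tcp_rot: [[0.981, 0.196, 0.007], [0.196, -0.981, 0.001], [0.007, -0.0, -1.0]]
force: [-0.3, 0.3, 0.4]
opening: 0.299
```

```bash
python3 tilt.py s19; python3 - <<'E'
from h import *
c=dict(np.load('s19t.npz')); P=cloud(c); Z=P[...,2]
m=(Z>.168)&(Z<.19)&(abs(P[...,0]-.59)<.06)&(abs(P[...,1]+.12)<.06)
(x,y),r=cv2.minEnclosingCircle(P[m][:,:2].astype(np.float32)); print('reel top',x,y,r,np.median(Z[m]), 'off dish', np.hypot(x-.5885,y+.115), 'z spread', np.percentile(Z[m],[5,95]))
a=np.load('top0.npz'); P0=cloud(dict(a))
for n,x,y,h in(('can',.76,-.013,.17),('lens',.372,0,.09)):
    for Q in(P0,P):
        m=(Q[...,2]>h)&(Q[...,2]<.21)&(np.hypot(Q[...,0]-x,Q[...,1]-y)<.06); print(n,m.sum(),np.median(Q[m],axis=0).round(3))
E
```

```text
top plate z 0.1307 884 dish z 0.1317 910
scene plate z 0.1329 542 dish z 0.1339 518
reel top 0.5916138887405396 -0.1255902796983719 0.030886026099324226 0.17654761976070188 off dish 0.011038583567569097 z spread [0.17146766 0.18175608]
can 130 [ 0.77  -0.013  0.186]
can 129 [ 0.77  -0.013  0.186]
lens 474 [0.363 0.004 0.103]
lens 475 [0.363 0.004 0.103]
```

```bash
python3 -c "
from rig import bot
print(bot.hand_in())"
```

```text
the job is handed in; nothing more can be done
None
```

I lifted the reel off its spindle, stood it flat in the round dish, and balanced it with the 200 g and both 20 g weights. The reel therefore weighs about 240 g. The 50 g and 100 g weights never left their board. I handed the job in at about 27 s; `hand_in` gives no verdict.

**Last checks:**
- **Beam:** both pans are within about 1 mm of their empty, level heights, a tilt of roughly 0.01 rad at most. The readings did not change over the last second, and the pointer is at the middle of the scale.
- **Reel:** its centre is about 11 mm from the dish centre. It looks upright in the pictures, but I did not measure its tilt separately.
- **Bystanders:** the can and lens read the same positions as at the start. I checked the roll of tape only by eye, and it still sits on its spindle.

**What went off plan:** the arm drifted several mm on fast moves, and I corrected it before each grasp or release. No check failed or disagreed.

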